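Set and hold the dose ratchet of a dispensing pistol

TASK

The dosing pistol lies on its side in its cradle. Squeeze its orange trigger fully against the grip to clear the old setting and let it spring all the way back, then take the yellow post of the dose lever and turn it clockwise (seen from above) by exactly three clicks of the ratchet, never as far as a fourth. Finish while still gripping the post there, so that I can lock the setting, and leave everything else on the bench where it is.

Things in the scene. Friction and masses are not known exactly. Their poses are not given: they have to be found in the camera images.
- pistol: white and blue dosing pistol on its side in a fixed cradle, 250 mm long. Origin on the worktop under the barrel's middle; z up, nozzle to -y, blue grip to -x (x -18 to -100, y 52 to 78, z 32 to 58 mm), orange trigger on the grip's nozzle side, dose lever on top near the nozzle. Highest fixed part 75 mm. Cradle x -40 to 40 mm; beyond it a strap 5 mm high and a foot (x -84 to -96) lie under the grip
- trigger (a joint): orange trigger bar, 66 mm long, 9 thick, 22 high (z 34 to 56 mm), on a vertical hinge at the pistol's (-20, 27, 45) mm; it runs from there to -x, and its free end swings to +y, towards the grip. 0 = let go, 0.28 rad = fully squeezed (end stop, just before it meets the grip). It springs back by itself; about 3 N to start and 8 N to finish at trigger_pad
- trigger_pad (a point): point on the trigger's outer (nozzle-side, -y) face, 45 mm from its hinge, 45 mm above the worktop; moves with it. Across trigger and grip together it is 55 mm here when let go, 43 mm when squeezed
- squeeze_point (a point): fixed point at the pistol's (-65, 56.5, 45) mm: midway between the grip's back and the trigger's outer face once the trigger is fully squeezed. A gripper closing here along the pistol's y squeezes the trigger against the grip; free above. Mind the black desk lamp that hangs over the bench at the left, about 0.4 m to the side (world x about 0.45, y about 0.4)
- dose_lever (a joint): steel lever with a red line, hinged upright at lever_pivot; clockwise from above is positive. Starts at 0 to 0.13 rad, free play before the first click; end stop 1.70. Clicks at 0.34, 0.59, 0.84, 1.09, 1.34, 1.59: resistance climbs over 0.17 rad to 4 to 6 N at the post, then drops. Let go, it stays or sinks back to its last click; past that only above 12 N. Three clicks, no fourth: 0.835 to 1.08
- lever_pivot (a point): point on the lever's vertical hinge axis, at the pistol's (0, -50, 73) mm. The black scale plate under the lever has six white lines, at 0.18, 0.43, 0.68, 0.93, 1.18 and 1.43 rad of the lever: the red line stands at or just before the first before any click, and at the fourth (0.93) after three clicks
- finger_post: upright round yellow post, free to spin, on the lever's end, 13 mm across, 34 mm tall; origin at the middle of its foot, 73 mm above the worktop and 70 mm from lever_pivot; its top at 107 mm. At joint value q it stands from the pivot in the direction (sin(0.85 - q), -cos(0.85 - q)) of the pistol's x, y
- bottle_small: small clear screw-cap bottle with a blue cap, 56 mm across, 105 mm tall; a loose bystander, origin under its middle
- bottle_big: larger clear screw-cap bottle with a blue cap, 66 mm across, 138 mm tall; a loose bystander, origin under its middle
- green_rack: empty teal tube rack, 117x150x46 mm; a loose bystander, origin under its middle
- dish: shallow round clear dish, 89 mm across, 14 mm high; a loose bystander, origin under its middle
- tape: small roll of teal tape lying flat, 45 mm across, 19 mm high; a loose bystander, origin under its middle
- red_marker: white marker pen with a red cap, 138 mm long, 14 mm thick, lying; a loose bystander, origin under its middle
- small_vial: clear vial with a white cap, standing, 24 mm across, 71 mm tall; a loose bystander, origin under its middle

How it is judged:
By the outcome, as a careful person would: the job done as asked, in the order asked, and still so for the second after the job is handed in, while the arm keeps its last pose, push and grip.
It also fails if it takes over 45 s, if anything falls off the work surface, if the arm or the gripper's body presses on something with over 40 N, if the wrist force passes 120 N, or if a joint passes its speed limit or range.

ROBOT

A 6-joint arm with a two-finger parallel gripper is mounted at the origin on a cart in front of the work surface, level with it; the furniture and walls round the work are solid. World frame = base frame: x ahead of the robot, y to its left, z up, the work surface at z = 0. Lengths are in m, angles in rad, forces in N, time in s.
With the tool pointing down it reaches from about 0.35 to 0.775 m from the base axis. Payload 5.5 kg.
Tool frame: the origin (TCP) lies between the finger pads, 19 mm behind the fingertips; this is the grasp point; z points along the fingers, y is the line along which they close (so a half turn about z gives the same grasp; the last joint's range is limited). The gripper opens to 85 mm and grips with 20 to 120 N. Pads are 22 mm wide; open, the fingers measure 114 mm over their backs; the gripper's body (76 mm by 85 mm) begins 54 mm behind the grasp point. The pads swing forward as they close: fully open they stand 13 mm farther back than shut.
Start: joints at [1.098, 0.313, 0.046, 1.304, 0, 1.431], TCP at [0.188, 0.543, 0.25] pointing down, gripper open.
Joint ranges: [-2.76, 2.76], [-0.86, 1.69], [-1.03, 1.26], [-2.2, 2.34], [-1.47, 1.5], [-3.14, 3.14]. Speed limits (rad/s): [2.57, 2.57, 3.14, 3.14, 3.14, 3.14].

INTERFACE

Orientations are given as a unit quaternion [w, x, y, z].
In Python, from workcell import env, imaging, ticket gives the robot as it stands. The module is installed in compiled form; this text tells all that it offers.
- The arm moves only by the tool apply_moves, never from a script. Its argument "rows" is a list of rows, each an object with "xyz": the shift along the tool's x, y, z in mm, a list of three; "turn": the turn, a rotation vector about the tool's x, y, z in rad, a list of three; "grip": the opening, from 0 (shut) to 1 (fully open). A call has 1 to 12 rows; each row is the pose to reach, as a shift and turn from the pose commanded when the call began, along the tool's axes at that moment; what a row does not reach only later rows make up. A row lasts 1/12 s, in which the tool goes at most 41.7 mm and 7.16 degrees, less where a joint would pass 70% of its speed; a pose out of reach is approached as far as the arm can. A call with a gripper value outside its range is refused whole. The fingers move at their own pace and stop on an object; "force" is the grip in N (left out, the last holds). Time passes only in rows, so rows that repeat a pose let the fingers close. It gives the time, the measured TCP pose, the force, the opening and the grip force at its end, in the units of the state.
- env.get_state(): the state, without advancing time (a new reading comes with each control period).
- imaging.read_camera(name): name is "scene" or "top" or "wrist"; returns a dict with "color" (480x640x3 uint8, blue, green, red), "z_map" (480x640 float32, m along the optical axis (not along the pixel's ray), 0 where there is no reading), "camera_matrix" (3x3 intrinsics, pixels), "view" (4x4, takes a point from world to camera coordinates). Camera axes: x right, y down, z forward; pixel columns grow to the right and rows downward; lengths in m; the calibration is good to about 2 mm. A picture is of the moment at which its call begins.
- ticket.hand_in(): hands the job in; it is judged then, once.
The state is a dict: "clock": time; "joint_pos": joint angles; "qvel": joint speeds; "tau": joint torques, N m; "tcp_pos": TCP position; "orientation": TCP orientation; "wrist_force": force on the tool from outside, world axes, zero at the start; "ft_torque": the same for the moment, N m; "finger_gap": finger opening in m; "grip_force": force on a finger pad.
Only numpy, scipy, OpenCV 4.12 (cv2) and the standard library are available. Lean on these libraries where they do the work, as an engineer would, in place of code of your own. Each camera call takes 0.05 s, during which the arm holds its last target. There are 200 camera calls.

## Working session

There is one attempt and no reset: what is moved stays moved. The work goes in short steps, Python scripts to look and compute and a tool call to move; the robot and the scene stay as the last step left them, time stands still between calls to the robot, and variables do not carry over. Pictures are saved under pics/ and viewed, at most 10 in all, crops included, and the job is handed in when it is done.

Besides the shell and the picture viewer there is one more tool, called as name(argument=value, ...), one argument or row to a line, values as JSON. apply_moves: Moves the arm, as the interface text tells. Its arguments: {"type":"object","properties":{"rows":{"type":"array"},"force":{"type":"number"}},"required":["rows"]}

```bash
mkdir -p pics; ls
python3 - <<'E'
from workcell import env, imaging
import cv2, numpy as np
print(env.get_state())
a=imaging.read_camera("scene");b=imaging.read_camera("top")
np.savez('/tmp/s.npz',**a);np.savez('/tmp/t.npz',**b)
cv2.imwrite('pics/s0.png',a['color']);cv2.imwrite('pics/t0.png',b['color'])
E
```

```text
pics
{'clock': 0.0, 'joint_pos': array([ 1.09838534e+00,  3.14015909e-01,  4.49582310e-02,  1.30358670e+00,
       -8.57234278e-06,  1.43117585e+00]), 'qvel': array([ 0.00029613,  0.00023317, -0.0018799 , -0.00094106,  0.00027953,
       -0.00127784]), 'tau': array([ 1.58782004e-04, -4.80631471e+01,  2.98530489e+01,  1.94057106e-02,
       -7.86257579e-05,  5.97878994e-06]), 'tcp_pos': array([0.18764323, 0.54301146, 0.24909153]), 'orientation': array([-2.74286057e-04,  1.65628405e-01,  9.86187800e-01, -8.82386112e-04]), 'wrist_force': array([ 0.18205904,  0.49015969, -0.40811324]), 'ft_torque': array([ 0.02734533, -0.03928506, -0.00625476]), 'grip_force': 0.0, 'finger_gap': 0.0852645178033973}
```

```bash
sleep 1; ls pics
```

```text
s0.png
t0.png
```

View pics/t0.png

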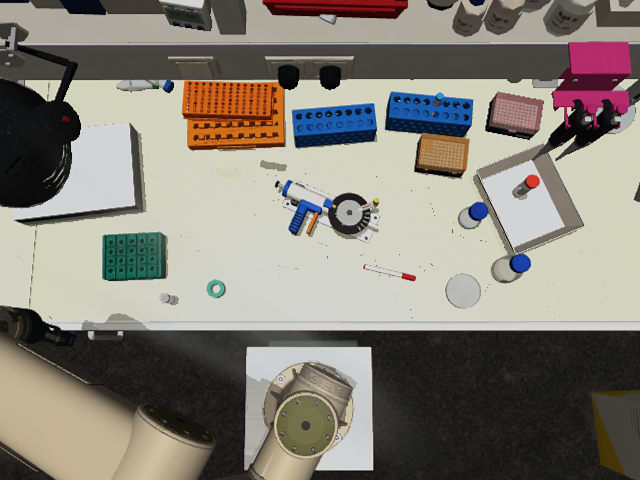

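View pics/s0.png

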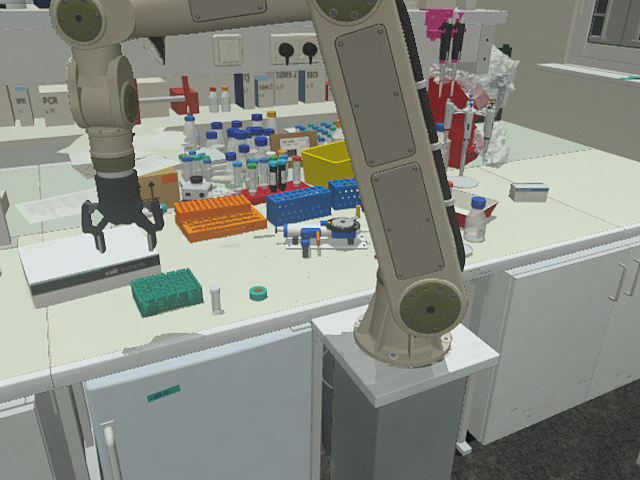

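The top view shows the pistol around pixels (280..380, 180..240), with the grip at (300,220), the orange trigger at (312,222), the plate at (350,212) and the yellow post at (376,203). The lamp is at upper left. Next I'll enlarge that part.

```bash
cat > h.py <<'E'
import numpy as np,cv2
def world(d,u,v,z=None):
    K=d['camera_matrix'];V=np.linalg.inv(d['view'])
    r=V[:3,:3]@np.linalg.solve(K,[u,v,1.]);c=V[:3,3]
    s=d['z_map'][int(round(v)),int(round(u))] if z is None else (z-c[2])/r[2]
    return c+s*r
def pix(d,p):
    q=d['view']@np.append(p,1.);q=d['camera_matrix']@q[:3];return q[:2]/q[2]
E
python3 - <<'E'
from h import *
d=dict(np.load('/tmp/t.npz'))
c=d['color'][172:247,270:390]
cv2.imwrite('pics/c0.png',cv2.resize(c,None,fx=6.5,fy=6.5,interpolation=cv2.INTER_CUBIC))
print(d['view'],d['camera_matrix'])
hsv=cv2.cvtColor(d['color'],cv2.COLOR_BGR2HSV)
def m(n,lo,hi,z,box):
    k=cv2.inRange(hsv,lo,hi);w=np.zeros_like(k);w[box[1]:box[3],box[0]:box[2]]=1;k=k*w
    v,u=np.nonzero(k);print(n,len(u),u.mean(),v.mean(),world(d,u.mean(),v.mean(),z),np.median(d['z_map'][v,u]))
    P=np.array([world(d,a,b) for a,b in zip(u,v)]);print(np.percentile(P,[5,50,95],axis=0).round(4).tolist())
m('orange',(5,120,120),(20,255,255),.056,(295,200,330,245))
m('yellow',(22,100,100),(35,255,255),.107,(365,190,390,225))
m('blue',(100,120,80),(125,255,255),.058,(285,200,325,240))
m('black',(0,0,0),(179,90,60),.073,(325,185,375,240))
E
```

```text
[[-9.61574817e-05 -9.99978103e-01 -6.61700130e-03 -1.88768095e-02]
 [-9.85243249e-01  1.22730211e-03 -1.71155584e-01  4.08661402e-01]
 [ 1.71159958e-01  6.50289797e-03 -9.85221793e-01  1.40287177e+00]
 [ 0.00000000e+00  0.00000000e+00  0.00000000e+00  1.00000000e+00]] [[560.05690306   0.         316.67289619]
 [  0.         560.05690306 243.75374137]
 [  0.           0.           1.        ]]
orange 71 311.8169014084507 222.22535211267606 [ 0.4607011  -0.00692322  0.056     ] 1.4273655
[[0.4376, -0.0176, 0.0514], [0.4607, -0.0073, 0.0558], [0.4847, 0.004, 0.0591]]
yellow 19 376.05263157894734 199.94736842105263 [ 0.50577781 -0.16626266  0.107     ] 1.3829643
[[0.5006, -0.1714, 0.1017], [0.5065, -0.1659, 0.1072], [0.5113, -0.1614, 0.1123]]
blue 353 302.9886685552408 212.94050991501416 [0.48451086 0.01560294 0.058     ] 1.4283814
[[0.4432, -0.0252, 0.053], [0.4913, 0.0205, 0.0583], [0.513, 0.0436, 0.0645]]
black 636 347.4685534591195 214.5943396226415 [ 0.47659118 -0.09704307  0.073     ] 1.4177706
[[0.4349, -0.1438, 0.0614], [0.4714, -0.0958, 0.0665], [0.5276, -0.0556, 0.0718]]
```

View pics/c0.png

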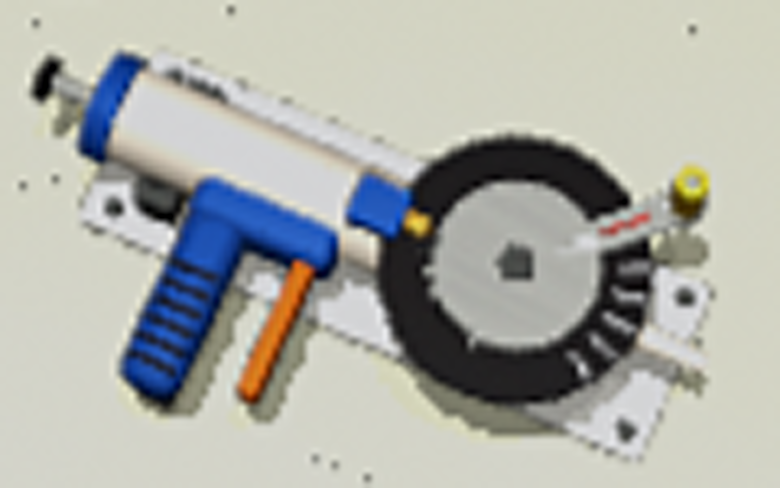

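Run:
```python
from h import *
d=dict(np.load('/tmp/t.npz'))
f=lambda x,y,z:world(d,270+(x+.5)/6.5-.5,172+(y+.5)/6.5-.5,z)
piv=f(515,263,.077);post=f(690,185,.107)
t1=f(303,268,.056);t2=f(250,395,.056)
b1=f(120,105,.06);b2=f(385,215,.06)
print(piv,post,np.linalg.norm((post-piv)[:2]))
for a,b in((t2,t1),):print('trig yaw',np.arctan2((b-a)[1],(b-a)[0]),a,b)
r=f(63,78,.045);n=f(680,350,.045)
print('barrel y-axis yaw',np.arctan2((r-n)[1],(r-n)[0])-np.pi/2,r,n)
print('base',f(85,212,.0),f(640,455,0))
v=f(85,212,0)-f(640,455,0);print(np.arctan2(v[1],v[0])-np.pi/2)
```

```text
[ 0.48226016 -0.10027445  0.077     ] [ 0.50554779 -0.16546425  0.107     ] 0.06922444528079555
trig yaw -0.38691048795083777 [0.43445687 0.00263519 0.056     ] [ 0.48526574 -0.01806678  0.056     ]
barrel y-axis yaw -0.4273248210050331 [0.56583736 0.07800521 0.045     ] [ 0.45443613 -0.16662452  0.045     ]
base [0.52189008 0.07174223 0.        ] [ 0.42040453 -0.15409243  0.        ]
-0.4223381087050022
```

Run:
```python
from h import *
d=dict(np.load('/tmp/t.npz'))
V=np.linalg.inv(d['view']);K=d['camera_matrix']
v,u=np.mgrid[0:480,0:640];z=d['z_map']
P=np.stack([(u-K[0,2])/K[0,0]*z,(v-K[1,2])/K[1,1]*z,z],-1)@V[:3,:3].T+V[:3,3]
m=(z>0)&(P[...,2]>.1)&(P[...,1]>.1)&(P[...,0]>.2)&(P[...,0]<.75)&(d['color'].max(-1)<80)
Q=P[m];print(len(Q),Q.min(0),Q.max(0))
for y in np.arange(.2,.8,.05):
    q=Q[abs(Q[:,1]-y)<.025]
    if len(q):print(y.round(2),q.min(0).round(3),q.max(0).round(3))
```

```text
19623 [0.20001923 0.10003899 0.3632956 ] [0.68539759 0.54428041 0.79105798]
0.2 [0.608 0.175 0.502] [0.663 0.225 0.725]
0.25 [0.609 0.225 0.503] [0.664 0.275 0.7  ]
0.3 [0.435 0.275 0.503] [0.666 0.325 0.724]
0.35 [0.431 0.325 0.502] [0.672 0.375 0.791]
0.4 [0.366 0.375 0.503] [0.685 0.425 0.789]
0.45 [0.361 0.425 0.502] [0.683 0.475 0.702]
0.5 [0.2   0.475 0.363] [0.633 0.525 0.564]
0.55 [0.214 0.525 0.373] [0.634 0.544 0.55 ]
```

apply_moves(
  rows=[
    {"xyz": [-10, -27, 0], "turn": [0, 0, 0], "grip": 1},
    {"xyz": [-20, -54, 0], "turn": [0, 0, 0], "grip": 1},
    {"xyz": [-30, -81, 0], "turn": [0, 0, 0], "grip": 1},
    {"xyz": [-40, -108, 0], "turn": [0, 0, 0], "grip": 1},
    {"xyz": [-50, -134, 0], "turn": [0, 0, 0], "grip": 1},
    {"xyz": [-75, -152, 0], "turn": [0, 0, 0], "grip": 1},
    {"xyz": [-100, -170, 0], "turn": [0, 0, 0], "grip": 1},
    {"xyz": [-126, -188, 0], "turn": [0, 0, 0], "grip": 1},
    {"xyz": [-152, -207, 0], "turn": [0, 0, 0], "grip": 1},
    {"xyz": [-178, -225, 0], "turn": [0, 0, 0], "grip": 1},
    {"xyz": [-204, -244, 0], "turn": [0, 0, 0], "grip": 1},
    {"xyz": [-230, -262, 0], "turn": [0, 0, 0], "grip": 1},
  ],
)

```text
clock: 1.1
tcp_pos: [0.3199, 0.2192, 0.2499]
orientation: [-0.0, 0.166, 0.986, -0.0]
wrist_force: [-0.5, 0.3, 0.7]
finger_gap: 0.0856
grip_force: 0.0
```

apply_moves(
  rows=[
    {"xyz": [-25, -17, 0], "turn": [0, 0, 0.02], "grip": 1},
    {"xyz": [-50, -34, 0], "turn": [0, 0, 0.04], "grip": 1},
    {"xyz": [-75, -51, 0], "turn": [0, 0, 0.06], "grip": 1},
    {"xyz": [-100, -69, 0], "turn": [0, 0, 0.087], "grip": 1},
    {"xyz": [-125, -86, 0], "turn": [0, 0, 0.087], "grip": 1},
    {"xyz": [-150, -103, 0], "turn": [0, 0, 0.087], "grip": 1},
    {"xyz": [-175, -120, 0], "turn": [0, 0, 0.087], "grip": 1},
    {"xyz": [-190, -130, 0], "turn": [0, 0, 0.087], "grip": 1},
    {"xyz": [-202, -138, 0], "turn": [0, 0, 0.087], "grip": 1},
    {"xyz": [-202, -138, 0], "turn": [0, 0, 0.087], "grip": 1},
    {"xyz": [-202, -138, 0], "turn": [0, 0, 0.087], "grip": 1},
  ],
)

```text
clock: 2.02
tcp_pos: [0.4652, 0.0242, 0.2495]
orientation: [-0.001, 0.209, 0.978, 0.0]
wrist_force: [-0.0, 0.9, -0.3]
finger_gap: 0.0852
grip_force: 0.0
```

Run:
```python
from h import *
from workcell import imaging,env
d=imaging.read_camera('wrist');np.savez('/tmp/w.npz',**d)
O=np.array([.5026,-.0546]);a=-.42;c,s=np.cos(a),np.sin(a)
L=lambda x,y,z:np.append(O+[(c*x-s*y)/1e3,(s*x+c*y)/1e3],z/1e3)
im=d['color'].copy()
for p,col in (((-65,56.5,58),(0,255,0)),((-65,78,45),(255,0,255)),((-18,65,58),(0,255,0)),((-100,65,58),(0,255,0)),((-20,27,56),(255,255,0)),((-86,27,56),(255,255,0)),((0,-50,77),(0,0,255)),((48.5,-100.6,107),(0,0,255)),((0,60,60),(0,255,255))):
    q=pix(d,L(*p));print(p,q);cv2.drawMarker(im,tuple(int(round(t)) for t in q),col,cv2.MARKER_CROSS,12,1)
cv2.imwrite('pics/w0.png',im);print(env.get_state()['tcp_pos'])
```

```text
(-65, 56.5, 58) [326.66681383 213.43474831]
(-65, 78, 45) [351.46343055 209.98810869]
(-18, 65, 58) [336.51906139 266.11404118]
(-100, 65, 58) [337.09960187 171.25739077]
(-20, 27, 56) [292.97324304 263.20017486]
(-86, 27, 56) [290.86331828 188.08427454]
(0, -50, 77) [199.34185288 294.60936184]
(48.5, -100.6, 107) [129.70199887 366.57583423]
(0, 60, 60) [330.76209878 286.1310521 ]
[0.46482875 0.02471415 0.24967961]
```

View pics/w0.png

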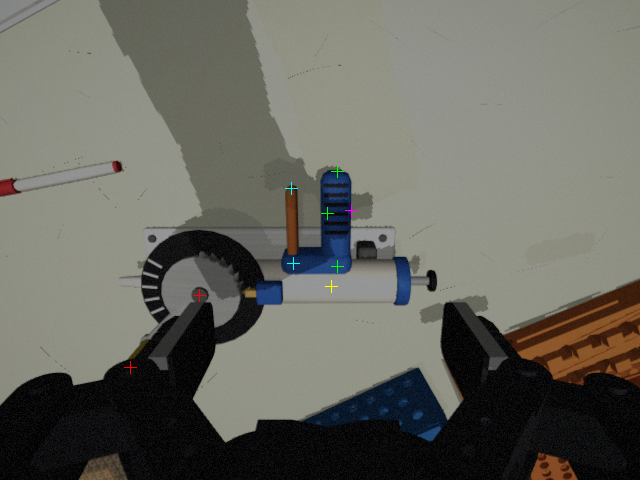

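The wrist view, with the markers projected from my pose estimate (pivot (199,295), trigger (292,188 to 263), grip (337,171 to 266)), matches the picture to within 1–2 mm. I'll descend onto the squeeze point.

apply_moves(
  rows=[
    {"xyz": [0, 0, 25], "turn": [0, 0, 0], "grip": 1},
    {"xyz": [0, 0, 50], "turn": [0, 0, 0], "grip": 1},
    {"xyz": [0, 0, 75], "turn": [0, 0, 0], "grip": 1},
    {"xyz": [0, 0, 100], "turn": [0, 0, 0], "grip": 1},
    {"xyz": [0, 0, 125], "turn": [0, 0, 0], "grip": 1},
    {"xyz": [0, 0, 145], "turn": [0, 0, 0], "grip": 1},
    {"xyz": [0, 0, 160], "turn": [0, 0, 0], "grip": 1},
    {"xyz": [0, 0, 175], "turn": [0, 0, 0], "grip": 1},
    {"xyz": [0, 0, 188], "turn": [0, 0, 0], "grip": 1},
    {"xyz": [0, 0, 200], "turn": [0, 0, 0], "grip": 1},
    {"xyz": [0, 0, 208], "turn": [0, 0, 0], "grip": 1},
    {"xyz": [0, 0, 208], "turn": [0, 0, 0], "grip": 1},
  ],
)

```text
clock: 3.07
tcp_pos: [0.4637, 0.0255, 0.0407]
orientation: [-0.002, 0.208, 0.978, -0.0]
wrist_force: [0.5, 0.1, -0.5]
finger_gap: 0.0854
grip_force: 0.0
```

apply_moves(
  rows=[
    {"xyz": [0, 0, 0], "turn": [0, 0, 0], "grip": 0.75},
    {"xyz": [0, 0, 0], "turn": [0, 0, 0], "grip": 0.65},
    {"xyz": [0, 0, 0], "turn": [0, 0, 0], "grip": 0.6},
    {"xyz": [0, 0, 0], "turn": [0, 0, 0], "grip": 0.55},
    {"xyz": [0, 0, 0], "turn": [0, 0, 0], "grip": 0.5},
    {"xyz": [0, 0, 0], "turn": [0, 0, 0], "grip": 0.45},
    {"xyz": [0, 0, 0], "turn": [0, 0, 0], "grip": 0.4},
    {"xyz": [0, 0, 0], "turn": [0, 0, 0], "grip": 0.4},
    {"xyz": [0, 0, 0], "turn": [0, 0, 0], "grip": 0.4},
    {"xyz": [0, 0, 0], "turn": [0, 0, 0], "grip": 0.4},
    {"xyz": [0, 0, 0], "turn": [0, 0, 0], "grip": 0.4},
    {"xyz": [0, 0, 0], "turn": [0, 0, 0], "grip": 0.4},
  ],
  force=30,
)

```text
clock: 4.07
tcp_pos: [0.4646, 0.0218, 0.0434]
orientation: [0.0, 0.209, 0.978, -0.003]
wrist_force: [-6.7, -9.5, 9.4]
finger_gap: 0.0436
grip_force: 29.1
```

apply_moves(
  rows=[
    {"xyz": [0, 0, 0], "turn": [0, 0, 0], "grip": 0.3},
    {"xyz": [0, 0, 0], "turn": [0, 0, 0], "grip": 0.3},
    {"xyz": [0, 0, 0], "turn": [0, 0, 0], "grip": 0.3},
    {"xyz": [0, 0, 0], "turn": [0, 0, 0], "grip": 0.3},
  ],
  force=60,
)

```text
clock: 4.4
tcp_pos: [0.4648, 0.022, 0.0436]
orientation: [0.0, 0.209, 0.978, -0.003]
wrist_force: [-7.3, -8.2, 10.3]
finger_gap: 0.0426
grip_force: 57.7
```

Run:
```python
from h import *
from workcell import imaging
d=imaging.read_camera('wrist')
cv2.imwrite('pics/w1.png',d['color'])
```

```text
(no output)
```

View pics/w1.png

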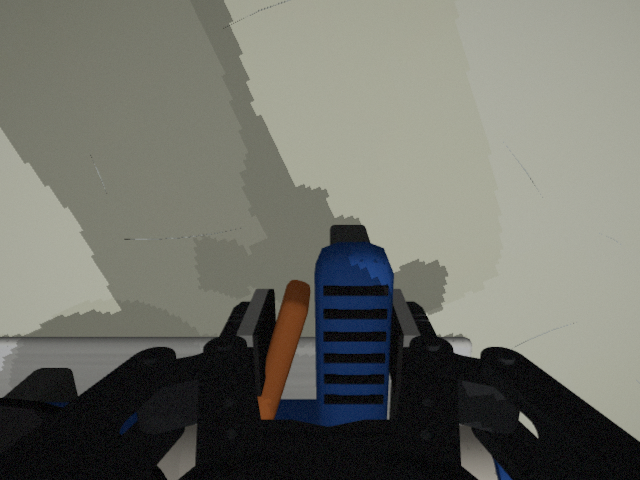

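The wrist view shows the trigger (285,350) pressed up against the blue grip between the pads. The gap is 42.6 mm at 58 N, so it is on its end stop. Now release, let it spring back, and lift.

apply_moves(
  rows=[
    {"xyz": [0, 0, 0], "turn": [0, 0, 0], "grip": 0.7},
    {"xyz": [0, 0, 0], "turn": [0, 0, 0], "grip": 1},
    {"xyz": [0, 0, 0], "turn": [0, 0, 0], "grip": 1},
    {"xyz": [0, 0, 0], "turn": [0, 0, 0], "grip": 1},
    {"xyz": [0, 0, 0], "turn": [0, 0, 0], "grip": 1},
    {"xyz": [0, 0, 0], "turn": [0, 0, 0], "grip": 1},
    {"xyz": [0, 0, 0], "turn": [0, 0, 0], "grip": 1},
    {"xyz": [0, 0, 0], "turn": [0, 0, 0], "grip": 1},
    {"xyz": [0, 0, 0], "turn": [0, 0, 0], "grip": 1},
    {"xyz": [0, 0, 0], "turn": [0, 0, 0], "grip": 1},
  ],
  force=30,
)

```text
clock: 5.28
tcp_pos: [0.4656, 0.0244, 0.042]
orientation: [0.0, 0.208, 0.978, 0.0]
wrist_force: [1.0, -0.1, -0.1]
finger_gap: 0.0852
grip_force: 0.0
```

apply_moves(
  rows=[
    {"xyz": [0, 0, -10], "turn": [0, 0, 0], "grip": 1},
    {"xyz": [0, 0, -25], "turn": [0, 0, 0], "grip": 1},
    {"xyz": [0, 0, -45], "turn": [0, 0, 0], "grip": 1},
    {"xyz": [0, 0, -70], "turn": [0, 0, 0], "grip": 1},
    {"xyz": [0, 0, -95], "turn": [0, 0, 0], "grip": 1},
    {"xyz": [0, 0, -120], "turn": [0, 0, 0], "grip": 1},
    {"xyz": [0, 0, -145], "turn": [0, 0, 0], "grip": 1},
    {"xyz": [0, 0, -170], "turn": [0, 0, 0], "grip": 1},
    {"xyz": [0, 0, -190], "turn": [0, 0, 0], "grip": 1},
    {"xyz": [0, 0, -205], "turn": [0, 0, 0], "grip": 1},
    {"xyz": [0, 0, -208], "turn": [0, 0, 0], "grip": 1},
    {"xyz": [0, 0, -208], "turn": [0, 0, 0], "grip": 1},
  ],
)

```text
clock: 6.28
tcp_pos: [0.4662, 0.0242, 0.2508]
orientation: [0.001, 0.208, 0.978, 0.0]
wrist_force: [0.2, 0.3, -0.2]
finger_gap: 0.0851
grip_force: 0.0
```

Run:
```python
from h import *
from workcell import imaging,env
s=env.get_state();print(s['clock'],s['joint_pos'].round(3),s['tcp_pos'],s['finger_gap'])
a=imaging.read_camera('wrist')['color'][100:400,100:500];b=imaging.read_camera('top');np.savez('/tmp/t1.npz',**b)
o=cv2.resize(a,None,fx=1.5,fy=1.5)
c=cv2.resize(b['color'][182:252,275:395],(600,350) ,interpolation=cv2.INTER_CUBIC)
cv2.imwrite('pics/w2.png',o)
h=cv2.cvtColor(b['color'],cv2.COLOR_BGR2HSV)
```

```text
6.2833 [-0.12   0.102 -0.219  1.248  0.     0.299] [0.46616245 0.02424756 0.25082272] 0.08513046347795071
```

View pics/w2.png

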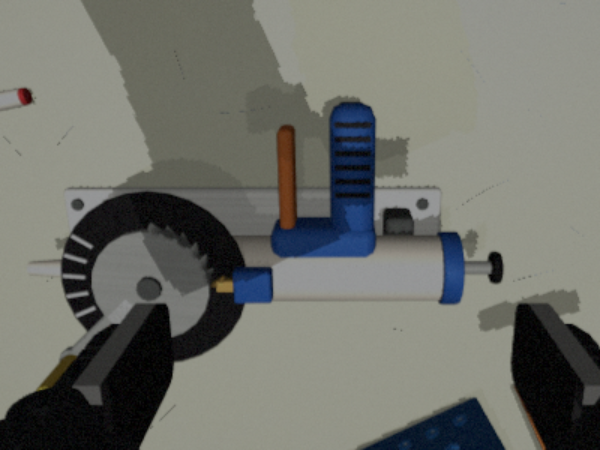

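The trigger is back at its rest position: straight at (287,175), as before the squeeze. Now move above the post and turn the gripper so that it closes along the post's path.

apply_moves(
  rows=[
    {"xyz": [-11, -15, 0], "turn": [0, 0, 0.11], "grip": 1},
    {"xyz": [-22, -31, 0], "turn": [0, 0, 0.22], "grip": 1},
    {"xyz": [-34, -47, 0], "turn": [0, 0, 0.33], "grip": 1},
    {"xyz": [-45, -63, 0], "turn": [0, 0, 0.44], "grip": 1},
    {"xyz": [-57, -78, 0], "turn": [0, 0, 0.55], "grip": 1},
    {"xyz": [-68, -94, 0], "turn": [0, 0, 0.66], "grip": 1},
    {"xyz": [-79, -110, 0], "turn": [0, 0, 0.77], "grip": 1},
    {"xyz": [-91, -126, 0], "turn": [0, 0, 0.88], "grip": 1},
    {"xyz": [-102, -141, 0], "turn": [0, 0, 0.99], "grip": 1},
    {"xyz": [-113, -157, 0], "turn": [0, 0, 1.1], "grip": 1},
    {"xyz": [-113, -157, 0], "turn": [0, 0, 1.22], "grip": 0.8},
    {"xyz": [-113, -157, 0], "turn": [0, 0, 1.22], "grip": 0.8},
  ],
)

```text
clock: 7.38
tcp_pos: [0.504, -0.1658, 0.2479]
orientation: [-0.002, 0.733, 0.681, -0.001]
wrist_force: [0.3, 0.8, -0.3]
finger_gap: 0.0685
grip_force: 0.0
```

Run:
```python
from h import *
from workcell import imaging,env
d=imaging.read_camera('wrist')
s=env.get_state();print(s['clock'],s['tcp_pos'],s['orientation'],s['joint_pos'].round(2))
im=d['color'].copy()
for p in ((.5055,-.1655,.107),(.4822,-.1003,.077)):
    q=pix(d,np.array(p));print(q);cv2.drawMarker(im,tuple(int(round(t)) for t in q),(0,0,255),cv2.MARKER_CROSS,14,1)
cv2.imwrite('pics/w3.png',im)
```

```text
7.4333 [ 0.50391525 -0.16518173  0.2481431 ] [-1.62577232e-03  7.30600327e-01  6.82803275e-01 -4.55367774e-04] [-0.47  0.23 -0.07  1.27  0.    1.17]
[329.75029863 228.47527586]
[291.75172368 134.80881177]
```

View pics/w3.png

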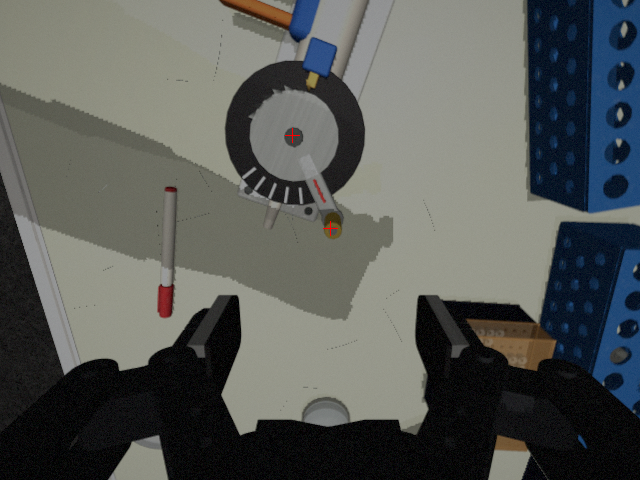

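The predicted crosses sit on the pivot (292,135) and the post (332,229), and nothing stands under the fingers. Descend to a TCP height of 98 mm, which puts the tips at 79 mm.

apply_moves(
  rows=[
    {"xyz": [0, 0, 20], "turn": [0, 0, 0], "grip": 0.8},
    {"xyz": [0, 0, 40], "turn": [0, 0, 0], "grip": 0.8},
    {"xyz": [0, 0, 60], "turn": [0, 0, 0], "grip": 0.8},
    {"xyz": [0, 0, 80], "turn": [0, 0, 0], "grip": 0.8},
    {"xyz": [0, 0, 100], "turn": [0, 0, 0], "grip": 0.8},
    {"xyz": [0, 0, 115], "turn": [0, 0, 0], "grip": 0.8},
    {"xyz": [0, 0, 130], "turn": [0, 0, 0], "grip": 0.8},
    {"xyz": [0, 0, 142], "turn": [0, 0, 0], "grip": 0.8},
    {"xyz": [0, 0, 150], "turn": [0, 0, 0], "grip": 0.8},
    {"xyz": [0, 0, 150], "turn": [0, 0, 0], "grip": 0.8},
    {"xyz": [0, 0, 150], "turn": [0, 0, 0], "grip": 0.8},
  ],
)

```text
clock: 8.35
tcp_pos: [0.5042, -0.1645, 0.0996]
orientation: [-0.001, 0.73, 0.683, -0.0]
wrist_force: [-0.4, 0.3, 0.9]
finger_gap: 0.0686
grip_force: 0.0
```

apply_moves(
  rows=[
    {"xyz": [0, 0, 0], "turn": [0, 0, 0], "grip": 0.5},
    {"xyz": [0, 0, 0], "turn": [0, 0, 0], "grip": 0.35},
    {"xyz": [0, 0, 0], "turn": [0, 0, 0], "grip": 0.25},
    {"xyz": [0, 0, 0], "turn": [0, 0, 0], "grip": 0.15},
    {"xyz": [0, 0, 0], "turn": [0, 0, 0], "grip": 0.1},
    {"xyz": [0, 0, 0], "turn": [0, 0, 0], "grip": 0.05},
    {"xyz": [0, 0, 0], "turn": [0, 0, 0], "grip": 0.05},
    {"xyz": [0, 0, 0], "turn": [0, 0, 0], "grip": 0.05},
    {"xyz": [0, 0, 0], "turn": [0, 0, 0], "grip": 0.05},
  ],
  force=30,
)

```text
clock: 9.1
tcp_pos: [0.5053, -0.1655, 0.1005]
orientation: [0.001, 0.731, 0.682, 0.0]
wrist_force: [-0.2, -0.9, 3.7]
finger_gap: 0.0119
grip_force: 29.6
```

Run:
```python
from workcell import env
import numpy as np
from scipy.spatial.transform import Rotation as R
s=env.get_state();print(s['clock'],s['tcp_pos'],s['wrist_force'],s['ft_torque'],s['finger_gap'])
w,x,y,z=s['orientation'];M=R.from_quat([x,y,z,w]).as_matrix();print(M)
piv=np.array([.4822,-.1003]);p=s['tcp_pos'][:2];v=p-piv
f=lambda a:.85-(np.arctan2(v[1],v[0])+.42+np.pi/2)
q0=f(0);print('r,q',np.linalg.norm(v),q0)
for q in np.arange(.15,1.0,.06):
    t=.85-q-np.pi/2-.42;P=piv+.07*np.array([np.cos(t),np.sin(t)])
    print(round(q,2),(M.T@np.append(P-p,0)*1e3).round(1))
```

```text
9.1 [ 0.50529902 -0.16551115  0.1004925 ] [-0.20134109 -0.942544    3.73851735] [-0.2520015  -0.24674106  0.02995408] 0.011898237563114238
[[ 6.89833375e-02  9.97616875e-01  1.36732470e-03]
 [ 9.97617600e-01 -6.89823632e-02 -7.47421095e-04]
 [-6.51318607e-04  1.41562679e-03 -9.99998786e-01]]
r,q 0.0691813521247341 0.08957168121331038
0.15 [-2.3 -3.6 -0. ]
0.21 [-3.6 -7.6 -0. ]
0.27 [ -4.7 -11.6  -0. ]
0.33 [ -5.5 -15.8  -0. ]
0.39 [ -6.1 -19.9  -0. ]
0.45 [ -6.5 -24.1  -0. ]
0.51 [ -6.5 -28.3  -0. ]
0.57 [ -6.4 -32.5  -0. ]
0.63 [ -5.9 -36.7  -0. ]
0.69 [ -5.3 -40.8  -0.1]
0.75 [ -4.3 -44.9  -0.1]
0.81 [ -3.2 -49.   -0.1]
0.87 [ -1.8 -52.9  -0.1]
0.93 [ -0.1 -56.8  -0.1]
0.99 [  1.7 -60.5  -0.1]
```

Post gripped, with q about 0.09 and radius 69.2 mm as expected. Follow the arc slowly, in two steps.

apply_moves(
  rows=[
    {"xyz": [-1.2, -2, 0], "turn": [0, 0, 0], "grip": 0.05},
    {"xyz": [-2, -4, 0], "turn": [0, 0, 0], "grip": 0.05},
    {"xyz": [-2.7, -6, 0], "turn": [0, 0, 0], "grip": 0.05},
    {"xyz": [-3.3, -8, 0], "turn": [0, 0, 0], "grip": 0.05},
    {"xyz": [-3.9, -10, 0], "turn": [0, 0, 0], "grip": 0.05},
    {"xyz": [-4.4, -12, 0], "turn": [0, 0, 0], "grip": 0.05},
    {"xyz": [-4.8, -14, 0], "turn": [0, 0, 0], "grip": 0.05},
    {"xyz": [-5.1, -16, 0], "turn": [0, 0, 0], "grip": 0.05},
    {"xyz": [-5.5, -18, 0], "turn": [0, 0, 0], "grip": 0.05},
    {"xyz": [-5.8, -20, 0], "turn": [0, 0, 0], "grip": 0.05},
    {"xyz": [-6, -22, 0], "turn": [0, 0, 0], "grip": 0.05},
    {"xyz": [-6.2, -24, 0], "turn": [0, 0, 0], "grip": 0.05},
  ],
)

```text
clock: 10.1
tcp_pos: [0.48, -0.1693, 0.1002]
orientation: [-0.0, 0.731, 0.682, 0.0]
wrist_force: [2.8, 2.2, 6.4]
finger_gap: 0.012
grip_force: 30.0
```

apply_moves(
  rows=[
    {"xyz": [-0.1, -2, 0], "turn": [0, 0, 0], "grip": 0.05},
    {"xyz": [-0.1, -4, 0], "turn": [0, 0, 0], "grip": 0.05},
    {"xyz": [-0.1, -6, 0], "turn": [0, 0, 0], "grip": 0.05},
    {"xyz": [0, -8, 0], "turn": [0, 0, 0], "grip": 0.05},
    {"xyz": [0.2, -10, 0], "turn": [0, 0, 0], "grip": 0.05},
    {"xyz": [0.5, -12, 0], "turn": [0, 0, 0], "grip": 0.05},
    {"xyz": [0.7, -14, 0], "turn": [0, 0, 0], "grip": 0.05},
    {"xyz": [1.1, -16, 0], "turn": [0, 0, 0], "grip": 0.05},
    {"xyz": [1.5, -18, 0], "turn": [0, 0, 0], "grip": 0.05},
    {"xyz": [1.5, -18, 0], "turn": [0, 0, 0], "grip": 0.05},
    {"xyz": [1.5, -18, 0], "turn": [0, 0, 0], "grip": 0.05},
  ],
)

```text
clock: 11.02
tcp_pos: [0.4622, -0.1663, 0.1002]
orientation: [-0.0, 0.731, 0.682, 0.0]
wrist_force: [1.8, 3.7, 6.4]
finger_gap: 0.0115
grip_force: 30.0
```

```bash
cat > q.py <<'E'
from workcell import env
import numpy as np
s=env.get_state();v=s['tcp_pos'][:2]-[.4822,-.1003]
print(s['clock'],s['tcp_pos'],s['wrist_force'],s['finger_gap'],'r,q',np.linalg.norm(v),.85-(np.arctan2(v[1],v[0])+.42+np.pi/2))
E
python3 q.py
```

```text
11.0167 [ 0.46215335 -0.16626303  0.10018086] [1.81209427 3.72867208 6.44014428] 0.011465045184145164 r,q 0.06894192516369811 0.7250376386944574
```

apply_moves(
  rows=[
    {"xyz": [0.5, -1.5, 0], "turn": [0, 0, 0], "grip": 0.05},
    {"xyz": [1, -3, 0], "turn": [0, 0, 0], "grip": 0.05},
    {"xyz": [1.4, -4.5, 0], "turn": [0, 0, 0], "grip": 0.05},
    {"xyz": [1.8, -6, 0], "turn": [0, 0, 0], "grip": 0.05},
    {"xyz": [2.3, -7.5, 0], "turn": [0, 0, 0], "grip": 0.05},
    {"xyz": [2.8, -9, 0], "turn": [0, 0, 0], "grip": 0.05},
    {"xyz": [3.3, -10.5, 0], "turn": [0, 0, 0], "grip": 0.05},
    {"xyz": [4, -12, 0], "turn": [0, 0, 0], "grip": 0.05},
    {"xyz": [4.8, -14, 0], "turn": [0, 0, 0], "grip": 0.05},
    {"xyz": [4.8, -14, 0], "turn": [0, 0, 0], "grip": 0.05},
    {"xyz": [4.8, -14, 0], "turn": [0, 0, 0], "grip": 0.05},
    {"xyz": [4.8, -14, 0], "turn": [0, 0, 0], "grip": 0.05},
  ],
)

```text
clock: 12.02
tcp_pos: [0.4484, -0.1603, 0.1001]
orientation: [-0.001, 0.731, 0.682, 0.001]
wrist_force: [2.6, 4.1, 6.8]
finger_gap: 0.0118
grip_force: 30.3
```

```bash
python3 q.py
python3 - <<'E'
from h import *
from workcell import imaging
d=imaging.read_camera('wrist');b=imaging.read_camera('top')
im=d['color']
for a,col in((0.85-.93,(0,255,0)),(0.85-1.08,(0,0,255)),(.85-.835,(255,0,255))):
  for r in (.03,.07):
    t=a-np.pi/2-.42;q=pix(d,np.array([.4822+r*np.cos(t),-.1003+r*np.sin(t),.078]));
    if r==.03:q1=q
  cv2.line(im,*[tuple(int(k) for k in w.round()) for w in (q1,q)],col,1)
cv2.imwrite('pics/w4.png',im[:300])
c=cv2.resize(b['color'][177:247,275:395],(600,350),interpolation=cv2.INTER_CUBIC)
cv2.imwrite('pics/f.png',np.vstack([im[0:240,:600],c]))
E
```

```text
12.0167 [ 0.44839195 -0.16032813  0.1001112 ] [2.564327   4.08414078 6.84551293] 0.011792008022398392 r,q 0.06889383876150039 0.9429236732243872
```

View pics/f.png

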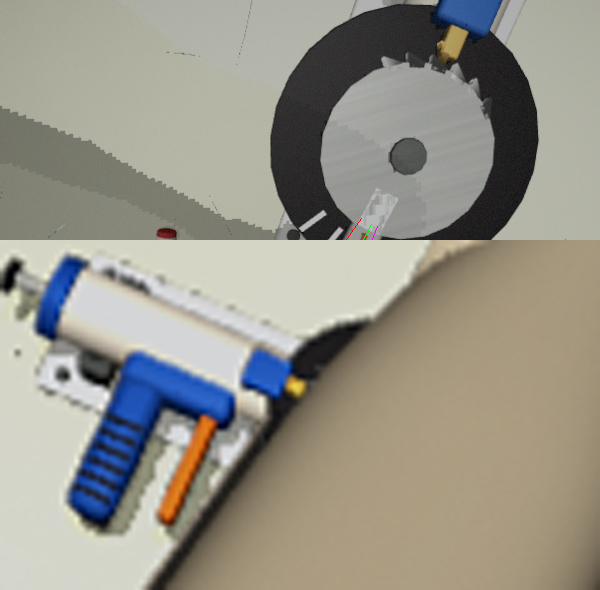

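The lever at (375,215) lies on the green 0.93 line. The lines to its left at (313,222) and (336,235) are the last two (1.43 and 1.18), so it stands at the fourth line, with q about 0.94. The trigger is back at rest. Handing in.

```bash
python3 -c "
from workcell import ticket
print(ticket.hand_in())"
```

```text
the job is handed in; nothing more can be done
None
```

The job is handed in after about 12 s of robot time: I squeezed the trigger fully and it sprang back, then I turned the dose lever three clicks to about 0.94 rad, with the post still gripped there; nothing else was touched on purpose, but I did not re-check the other items on the bench.

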